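# Cross-stack the second layer of specimen trays

### The arm

A 6-joint arm with a two-finger parallel gripper is mounted at the origin on the work surface. World frame = base frame: x ahead of the robot, y to its left, z up, the work surface at z = 0. Lengths are in m, angles in rad, forces in N, time in s.
With the tool pointing down it reaches from about 0.35 to 0.775 m from the base axis. Payload 5.5 kg.
Tool frame: the origin (TCP) lies at the very end of the fingers, on their centre line; the grasp point (between the pads) lies 19 mm behind it; z points along the fingers, y is the line along which they close (so a half turn about z gives the same grasp; the last joint's range is limited). The gripper opens to 85 mm and grips with 20 to 120 N. Pads are 22 mm wide; open, the fingers measure 114 mm over their backs; the gripper's body (76 mm by 85 mm) begins 54 mm behind the grasp point. The pads swing forward as they close: fully open they stand 13 mm farther back than shut.
Start: joints at [-1.249, 0.313, 0.046, 1.304, 0, 1.431], TCP at [0.256, -0.515, 0.231] pointing down, gripper open.
Joint ranges: [-2.76, 2.76], [-0.86, 1.69], [-1.03, 1.26], [-2.2, 2.34], [-1.47, 1.5], [-3.14, 3.14]. Speed limits (rad/s): [2.57, 2.57, 3.14, 3.14, 3.14, 3.14].

### API

Orientations are given as a unit quaternion [w, x, y, z].
In Python, from workcell import env gives the robot as it stands. The module is installed in compiled form; this text tells all that it offers.
- The arm moves only by the tool jog_arm, never from a script. Its argument "rows" is a list of rows, each a list of 6 numbers: the shift along the world's x, y, z in units of 40 mm (1.0 is 40 mm), then the turn, a rotation vector about the world's x, y, z in units of 6 degrees (1.0 is 6 degrees). In form: [[x, y, z, wx, wy, wz], ...]. A call has 1 to 12 rows; each row is the pose to reach, as a shift and turn from the pose commanded when the call began; what a row does not reach only later rows make up. A row lasts 1/12 s, in which the tool goes at most 41.7 mm and 7.16 degrees, less where a joint would pass 70% of its speed; a pose out of reach is approached as far as the arm can. A call with a gripper value outside its range is refused whole. "jaw" is the gripper command: -1 is fully open, 1 is shut, values between are in proportion, set as the call begins (left out, the last holds). The fingers move at their own pace and stop on an object; "force" is the grip in N (left out, the last holds). Time passes only in rows, so rows that repeat a pose let the fingers close. It gives the time, the measured TCP pose, the force, the opening and the grip force at its end, in the units of the state.
- env.get_state(): the state, without advancing time (a new reading comes with each control period).
- env.read_camera(name): name is "side" or "top"; returns a dict with "pixels" (480x640x3 uint8, red, green, blue), "mtx" (3x3 intrinsics, pixels), "k1" (the pictures are not rectified: a ray, as slopes to the right and down, at radius r is drawn at 1 + k1 r^2 times it, then the intrinsics apply), "cam_to_world" (4x4, takes a point from camera to world coordinates). Camera axes: x right, y up, looking along -z (the intrinsics and any distortion apply to the point x, -y, -z); pixel columns grow to the right and rows downward; lengths in m; the calibration is good to about 2 mm. A picture is of the moment at which its call begins. There is no depth.
- env.hand_in(): hands the job in; it is judged then, once.
The state is a dict: "clock": time; "joint_pos": joint angles; "qvel": joint speeds; "tau": joint torques, N m; "tcp_pos": TCP position; "orientation": TCP orientation; "wrist_force": force on the tool from outside, world axes, zero at the start; "ft_torque": the same for the moment, N m; "finger_gap": finger opening in m; "grip_force": force on a finger pad.
Only numpy, scipy, OpenCV 4.12 (cv2) and the standard library are available. Lean on these libraries where they do the work, as an engineer would, in place of code of your own. Each camera call takes 0.05 s, during which the arm holds its last target. There are 200 camera calls.

### The job

Get the specimen trays ready for the courier: build the second layer on the pallet with the three blue trays so that it interlocks with the white layer below, in the same pattern turned end for end - two blue trays side by side, lengthwise, over the end where the white tray lies crosswise, and the third blue tray crosswise over the other end. Put the trays close together with their outer edges flush with the white layer (within about a centimetre) and flat on it; keep every tray level, set it down gently rather than dropping it, and let go. Leave the white layer and the other things on the bench where they are.

Things in the scene. Friction and masses are not known exactly. Their poses are not given: they have to be found in the camera images.
- pallet: fixed grey slatted pallet, 256 (x) x 172 (y) x 20 mm high, any yaw, left or right of the robot. Origin: centre of its underside, on the table. Carries the white layer: one tray crosswise at its -x end, two lengthwise side by side at its +x end, 6 mm gaps, outline 252 x 166 mm centred on the pallet, rims 75 mm above the table. Upper trays just rest on these rims
- lower_cross: white tray, same build and size as the blue ones, crosswise in the lower layer: own x along the pallet's y, centred at (-86, 0) mm in the pallet's frame. Loose. Origin: centre of the underside
- lower_left: white tray like lower_cross, own x along the pallet's x, centred at (43, 43) mm in the pallet's frame. Loose
- lower_right: white tray like lower_cross, own x along the pallet's x, centred at (43, -43) mm in the pallet's frame. Loose
- blue_tray1: open blue tray 166 (own x) x 80 (y) x 55 mm high, walls and floor 4 mm, about 0.35 kg, loose. Origin: centre of the underside. Along its middle (x) an upright grip bar, 10 mm thick, floor to rim: pinch it at mid-length, with the fingers down in the 31 mm wide pockets on both sides, free within 48 mm of the centre. Beyond, four pots fixed in the corners, below the rim. Starts on a 4 mm thick black mat
- blue_tray2: blue tray exactly like blue_tray1 and interchangeable with it; the three wait side by side, about 110 mm apart, on the mat on the other side of the bench from the pallet. Loose
- blue_tray3: blue tray exactly like blue_tray1 and interchangeable with it; the three wait side by side, about 110 mm apart, on the mat on the other side of the bench from the pallet. Loose
- reagent_bottle: bystander: amber bottle 56 mm across, 100 mm high; origin at the centre of its underside
- stain_jar: bystander: white jar with blue cap, 64 mm across, 75 mm high; origin at the centre of its underside
- slide_box: bystander: closed green slide box 85 x 100 x 34 mm; origin at the centre of its underside
- tape_roll: bystander: paper tape roll 90 mm across, 24 mm high; origin at the centre of its underside
- mug: bystander: blue mug 80 mm across, 90 mm high; origin at the centre of its underside
- dropper_bottle: bystander: small white bottle 40 mm across, 70 mm high; origin at the centre of its underside
Not all that is in view belongs to the job. Leave any pink look-alike of the blue_tray2 alone.

How it is judged:
By the outcome, as a careful person would: the job done as asked, in the order asked, and still so for the second after the job is handed in, with the robot touching nothing.
It also fails if it takes over 70 s, if anything falls off the work surface, if the arm or the gripper's body presses on something with over 40 N, if the wrist force passes 120 N, or if a joint passes its speed limit or range.

## Working session

There is one attempt and no reset: what is moved stays moved. The work goes in short steps, Python scripts to look and compute and a tool call to move; the robot and the scene stay as the last step left them, time stands still between calls to the robot, and variables do not carry over. Pictures are saved under pics/ and viewed, at most 10 in all, crops included, and the job is handed in when it is done.

Besides the shell and the picture viewer there is one more tool, called after "Call:" as name(argument=value, ...), one argument or row to a line, values as JSON. jog_arm: Moves the arm, as the interface text tells. Its arguments: {"type":"object","properties":{"rows":{"type":"array","items":{"type":"array","items":{"type":"number"}}},"jaw":{"type":"number"},"force":{"type":"number"}},"required":["rows"]}

```bash
mkdir -p pics
cat > h.py <<'E'
import numpy as np, cv2
from workcell import env
def snap(name,fn=None):
    c=env.read_camera(name)
    if fn: cv2.imwrite('pics/'+fn,cv2.cvtColor(c['pixels'],cv2.COLOR_RGB2BGR))
    return c
def ray(c,uv):
    K=np.array(c['mtx']); uv=np.atleast_2d(np.array(uv,float))
    n=cv2.undistortPoints(uv.reshape(-1,1,2),K,np.array([c['k1'],0,0,0,0.])).reshape(-1,2)
    T=np.array(c['cam_to_world']); d=np.c_[n[:,0],-n[:,1],-np.ones(len(n))]@T[:3,:3].T
    return T[:3,3],d
def plane(c,uv,z):
    o,d=ray(c,uv); return o+d*((z-o[2])/d[:,2])[:,None]
E
python3 - <<'E'
from h import *
for n in('top','side'):
    c=snap(n,n+'0.png'); print(n,np.round(c['mtx'],1).tolist(),c['k1'],np.round(c['cam_to_world'],3).tolist())
s=env.get_state(); print(s)
E
```

```text
top [[520.6, 0.0, 313.8], [0.0, 520.6, 230.9], [0.0, 0.0, 1.0]] -0.1212187342141607 [[-0.015, 0.997, -0.079, 0.443], [-1.0, -0.014, 0.005, 0.011], [0.004, 0.079, 0.997, 1.089], [0.0, 0.0, 0.0, 1.0]]
side [[491.4, 0.0, 314.3], [0.0, 491.4, 247.3], [0.0, 0.0, 1.0]] -0.09179388536359585 [[-0.724, 0.427, -0.541, -0.042], [-0.69, -0.442, 0.574, 0.622], [0.006, 0.789, 0.614, 0.705], [0.0, 0.0, 0.0, 1.0]]
{'clock': 0.1, 'joint_pos': array([-1.24859089e+00,  3.13903447e-01,  4.51068844e-02,  1.30361122e+00,
        4.93566904e-06,  1.43115259e+00]), 'qvel': array([-8.97691468e-05, -1.52109951e-03,  3.21874013e-03, -1.56986769e-04,
        4.74634429e-04, -1.65086775e-03]), 'tau': array([ 1.86165256e-03, -4.81728566e+01,  2.99241972e+01,  1.28939934e-02,
       -1.44328078e-04, -2.52357103e-05]), 'tcp_pos': array([ 0.25604793, -0.5143385 ,  0.23051633]), 'orientation': array([-8.02600018e-04,  9.73454878e-01,  2.28877589e-01, -7.09880180e-05]), 'wrist_force': array([-0.0643065 ,  0.78088066,  0.1421185 ]), 'ft_torque': array([-0.02541273,  0.03355728,  0.0268815 ]), 'grip_force': 0.0, 'finger_gap': 0.08526310685813182}
```

View pics/top0.png

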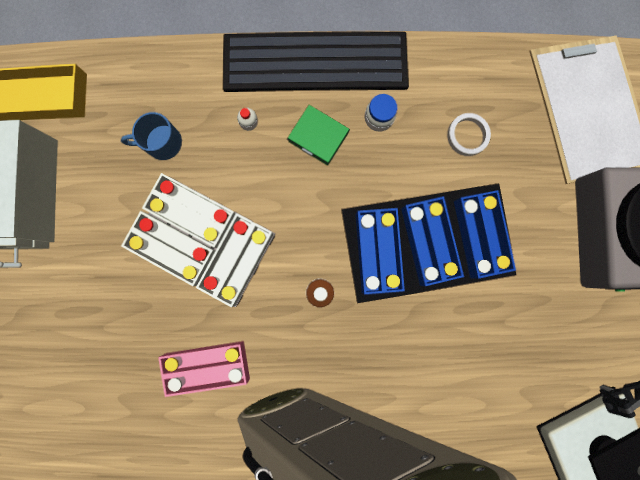

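View pics/side0.png

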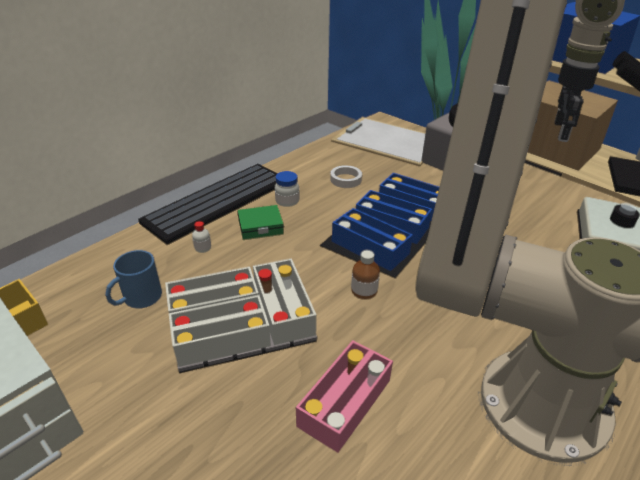

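The top view shows three blue trays at about (379,252), (434,242) and (486,235). The white layer is at about (197,240), with its cross tray on the lower right at (237,260). The pink decoy is at (203,369) and the amber bottle at (320,293).

Run:
```python
from h import *
im=cv2.imread('pics/top0.png')
a=cv2.resize(im[165:315,112:282],None,fx=3,fy=3,interpolation=cv2.INTER_CUBIC)
hsv=cv2.cvtColor(im,cv2.COLOR_BGR2HSV)
b=cv2.resize(im[175:310,340:520],None,fx=4,fy=4,interpolation=cv2.INTER_CUBIC)
canvas=np.zeros((600,800,3),np.uint8); 
a=cv2.resize(im[165:315,112:282],None,fx=2.3,fy=2.3,interpolation=cv2.INTER_CUBIC)
b=cv2.resize(im[175:310,340:520],None,fx=2.2,fy=2.2,interpolation=cv2.INTER_CUBIC)
canvas[:a.shape[0],:a.shape[1]]=a; canvas[:b.shape[0],395:395+b.shape[1]]=b
cv2.imwrite('pics/z.png',canvas[:350])
# bright blue mask for rims
for p in [(379,252),(371,230),(361,230),(362,252)]: print(p,hsv[p[1],p[0]])
m=((hsv[...,0]>100)&(hsv[...,0]<125)&(hsv[...,1]>120)&(hsv[...,2]>60)).astype(np.uint8)*255
m[:, :340]=0; m[:175]=0;m[310:]=0;m[:,520:]=0
cs,_=cv2.findContours(m,cv2.RETR_EXTERNAL,cv2.CHAIN_APPROX_NONE)
c=snap('top')
for k in cs:
    if cv2.contourArea(k)<1000: continue
    P=plane(c,k.reshape(-1,2),0.059)[:,:2]
    r=cv2.minAreaRect((P*1000).astype(np.float32)); print(cv2.contourArea(k),cv2.minAreaRect(k),'world',r)
# white layer
w=((hsv[...,1]<50)&(hsv[...,2]>110)).astype(np.uint8)*255
w[:165]=0;w[315:]=0;w[:,:112]=0;w[:,282:]=0
w=cv2.morphologyEx(w,cv2.MORPH_CLOSE,np.ones((5,5)))
cs,_=cv2.findContours(w,cv2.RETR_EXTERNAL,cv2.CHAIN_APPROX_NONE)
k=max(cs,key=cv2.contourArea)
P=plane(c,k.reshape(-1,2),0.075)[:,:2]; print('white',cv2.minAreaRect((P*1000).astype(np.float32)))
```

```text
(379, 252) [110 187 188]
(371, 230) [110 190 197]
(361, 230) [110 191 195]
(362, 252) [110 188 195]
3353.0 ((380.4310607910156, 250.67245483398438), (84.78944396972656, 41.107513427734375), 85.2363510131836) world ((484.30914306640625, -126.28898620605469), (168.4027862548828, 81.87965393066406), 3.334721565246582)
3314.5 ((434.02947998046875, 240.61767578125), (84.64492797851562, 40.988521575927734), 75.96376037597656) world ((502.5315246582031, -234.48887634277344), (168.2245330810547, 83.45040130615234), 12.325823783874512)
3163.5 ((487.55609130859375, 233.59512329101562), (83.81163787841797, 39.81052780151367), 77.90524291992188) world ((514.8346557617188, -344.72967529296875), (168.24891662597656, 83.04826354980469), 10.200560569763184)
white ((510.52435302734375, 235.58334350585938), (259.14227294921875, 167.56614685058594), 61.13413619995117)
```

View pics/z.png

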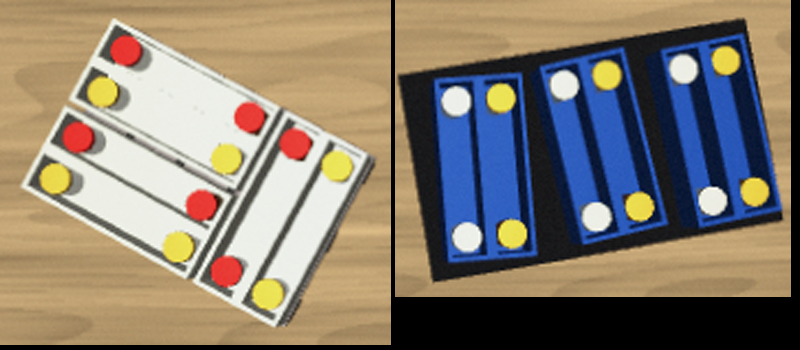

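The crops show the white layer, with the visible outer wall at its -x (cross) end inflating that outline, and all three blue rims cleanly. Starting with the tray nearest the arm.

Call:
jog_arm(
  rows=[
    [1.6,1.06,-0.69,0,0,-0.7],
    [3.2,2.1,-1.4,0,0,-1.4],
    [4.8,3.2,-2.1,0,0,-2.1],
    [6.48,4.25,-2.76,0,0,-2.72],
    [6.48,4.25,-2.76,0,0,-2.72],
    [6.48,4.25,-2.76,0,0,-2.72],
    [6.48,4.25,-2.76,0,0,-2.72],
    [6.48,4.25,-2.76,0,0,-2.72],
    [6.48,4.25,-2.76,0,0,-2.72],
    [6.48,4.25,-2.76,0,0,-2.72],
  ],
  jaw=0.39,
  force=40,
)

```text
clock: 0.98
tcp_pos: [0.5161, -0.3426, 0.1193]
orientation: [-0.001, 0.996, 0.09, -0.001]
wrist_force: [0.1, -0.5, -0.1]
finger_gap: 0.0259
grip_force: 0.0
```

Run:
```python
from h import *
c=snap('side')
im=cv2.cvtColor(c['pixels'],cv2.COLOR_RGB2BGR)
cv2.imwrite('pics/s1.png',cv2.resize(im[120:310,280:520],None,fx=3,fy=3))
s=env.get_state(); print(s['clock'],s['tcp_pos'],s['orientation'],s['finger_gap'],s['joint_pos'])
```

```text
1.0333 [ 0.51541679 -0.34391415  0.12013462] [-4.36887424e-04  9.96006173e-01  8.92801114e-02 -7.57194180e-04] 0.026070261876892195 [-7.17642702e-01  4.51048579e-01 -2.69707967e-02  1.09445544e+00
 -4.89422496e-04  2.24515200e+00]
```

View pics/s1.png

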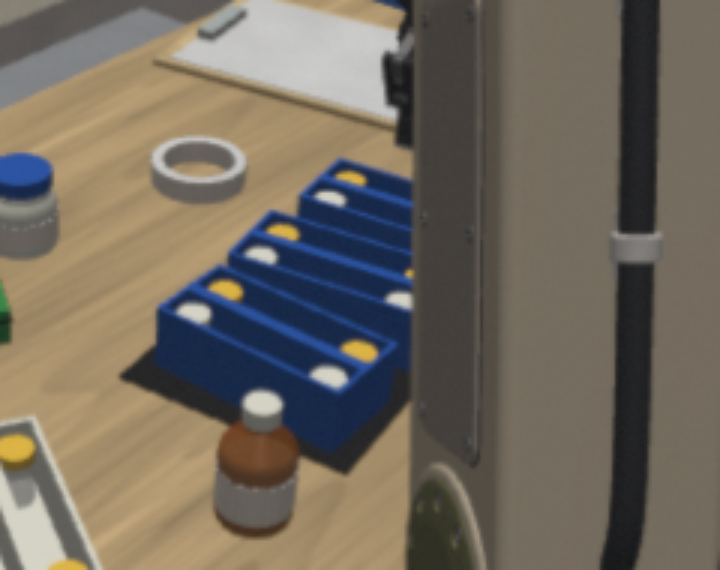

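The side view is blocked by the arm at the third tray (around x>410 in the crop), but the trays sit undisturbed. The pocket clearance is ±8 mm, so I'll descend on the estimate.

Call:
jog_arm(
  rows=[
    [0,0,-0.4,0,0,0],
    [0,0,-0.8,0,0,0],
    [0,0,-1.2,0,0,0],
    [0,0,-1.6,0,0,0],
    [0,0,-2.0,0,0,0],
    [0,0,-2.3,0,0,0],
    [0,0,-2.45,0,0,0],
    [0,0,-2.53,0,0,0],
    [0,0,-2.53,0,0,0],
    [0,0,-2.53,0,0,0],
  ],
)

```text
clock: 1.87
tcp_pos: [0.5154, -0.3457, 0.0206]
orientation: [0.0, 0.996, 0.088, 0.0]
wrist_force: [-0.3, 0.2, -0.1]
finger_gap: 0.0261
grip_force: 0.0
```

Call:
jog_arm(
  rows=[
    [0,0,0,0,0,0],
    [0,0,0,0,0,0],
    [0,0,0,0,0,0],
    [0,0,0,0,0,0],
    [0,0,0,0,0,0],
    [0,0,0,0,0,0],
  ],
  jaw=1,
  force=45,
)

```text
clock: 2.37
tcp_pos: [0.5159, -0.3453, 0.0209]
orientation: [0.001, 0.996, 0.088, 0.001]
wrist_force: [-1.5, 0.5, 5.8]
finger_gap: 0.0096
grip_force: 45.7
```

Call:
jog_arm(
  rows=[
    [0,0,0.15,0,0,0],
    [0,0,0.4,0,0,0],
    [0,0,0.8,0,0,0],
    [0,0,1.3,0,0,0],
    [0,0,1.8,0,0,0],
    [0,0,2.3,0,0,0],
    [0,0,2.8,0,0,0],
    [0,0,3.3,0,0,0],
    [0,0,3.8,0,0,0],
    [0,0,4.2,0,0,0],
    [0,0,4.4,0,0,0],
    [0,0,4.5,0,0,0],
  ],
)

```text
clock: 3.37
tcp_pos: [0.5159, -0.3451, 0.2015]
orientation: [0.001, 0.996, 0.088, 0.001]
wrist_force: [-0.2, 0.0, -3.7]
finger_gap: 0.0096
grip_force: 44.4
```

Run:
```python
from h import *
s=env.get_state(); print(s['clock'],s['tcp_pos'],s['orientation'],s['finger_gap'],s['grip_force'],s['wrist_force'],s['ft_torque'])
# pallet cross-check: side view white outline corners, from saved frame
```

```text
3.3667 [ 0.51590968 -0.34514252  0.20154093] [9.20610861e-04 9.96079011e-01 8.84594615e-02 8.24070435e-04] 0.009571552947821376 44.44527268409729 [-0.15019077  0.02309533 -3.6554901 ] [-0.01358624 -0.03092465  0.01869045]
```

Call:
jog_arm(
  rows=[
    [-0.03,0.28,0,0,0,0.17],
    [-0.09,0.85,0,0,0,0.51],
    [-0.19,1.7,0,0,0,1.02],
    [-0.3,2.69,0,0,0,1.61],
    [-0.41,3.68,0,0,0,2.21],
    [-0.51,4.67,0,0,0,2.8],
    [-0.62,5.66,0,0,0,3.4],
    [-0.73,6.66,0,0,0,3.99],
    [-0.84,7.65,0,0,0,4.58],
    [-0.95,8.64,0,0,0,5.18],
    [-1.06,9.63,0,0,0,5.77],
    [-1.17,10.62,0,0,0,6.37],
  ],
)

```text
clock: 4.37
tcp_pos: [0.4663, 0.0823, 0.1984]
orientation: [-0.001, 0.911, 0.411, -0.001]
wrist_force: [0.9, -0.0, -2.3]
finger_gap: 0.0095
grip_force: 44.5
```

Call:
jog_arm(
  rows=[
    [-0.1,0.9,0,0,0,0.55],
    [-0.2,1.7,0,0,0,1.0],
    [-0.27,2.4,0,0,0,1.4],
    [-0.33,2.95,0,0,0,1.8],
    [-0.37,3.3,0,0,0,2.0],
    [-0.39,3.54,0,0,0,2.12],
    [-0.39,3.54,0,0,0,2.12],
    [-0.39,3.54,0,0,0,2.12],
    [-0.39,3.54,0,0,0,2.12],
    [-0.39,3.54,0,0,0,2.12],
  ],
)

```text
clock: 5.2
tcp_pos: [0.453, 0.2206, 0.1995]
orientation: [0.0, 0.862, 0.507, -0.0]
wrist_force: [0.2, -0.0, -3.0]
finger_gap: 0.0096
grip_force: 44.4
```

Run:
```python
from h import *
s=env.get_state(); print(s['clock'],s['tcp_pos'],s['orientation'],s['finger_gap'],s['grip_force'],s['wrist_force'],s['ft_torque'],np.degrees(2*np.arctan2(s['orientation'][2],s['orientation'][1])))
c=snap('side','s2.png');
```

```text
5.2 [0.4529899  0.22062122 0.1995041 ] [ 1.07135343e-04  8.61673992e-01  5.07462165e-01 -2.65248583e-04] 0.009570135500051898 44.39316987991333 [ 0.24455465 -0.00766535 -2.99762748] [-0.02812439  0.04226428 -0.00919194] 60.9898691713639
```

View pics/s2.png

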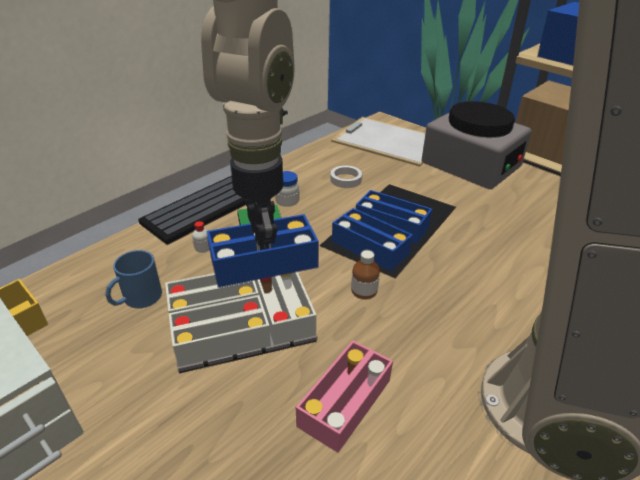

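The tray hangs level at about (263,250), lengthwise over the white layer. I'll cross-check the pallet pose from the first side view.

Run:
```python
from h import *
im=cv2.imread('pics/side0.png'); hsv=cv2.cvtColor(im,cv2.COLOR_BGR2HSV)
w=((hsv[...,1]<45)&(hsv[...,2]>70)).astype(np.uint8)*255
w[:255]=0;w[370:]=0;w[:,:160]=0;w[:,325:]=0
w=cv2.morphologyEx(w,cv2.MORPH_CLOSE,np.ones((7,7)))
k=max(cv2.findContours(w,cv2.RETR_EXTERNAL,cv2.CHAIN_APPROX_NONE)[0],key=cv2.contourArea)
h=cv2.approxPolyDP(cv2.convexHull(k),3,True).reshape(-1,2); print(h.tolist())
c=snap('side')
o=np.array([.512,.238]);t=np.radians(61.1);R=np.array([[np.cos(t),-np.sin(t)],[np.sin(t),np.cos(t)]])
K=np.array(c['mtx']);T=np.linalg.inv(np.array(c['cam_to_world']))
for a in[(126,83),(126,-83),(-126,-83),(-126,83)]:
    p=o+R@np.array(a)/1000; q=T[:3]@np.array([*p,.075,1]); x,y=q[0]/-q[2],-q[1]/-q[2]; f=1+c['k1']*(x*x+y*y)
    print(a,np.round([K[0,0]*x*f+K[0,2],K[1,1]*y*f+K[1,2]],1))
print(np.round(plane(c,h,.075)[:,:2],3).tolist(), np.round(((plane(c,h,.075)[:,:2]-o)@R)*1000,1).tolist())
```

```text
[[291, 259], [315, 312], [316, 337], [178, 368], [160, 285]]
(126, 83) [173.8 344.1]
(126, -83) [166.3 280.9]
(-126, -83) [292.2 256.8]
(-126, 83) [317.1 312.9]
[[0.521, 0.094], [0.383, 0.169], [0.341, 0.211], [0.453, 0.412], [0.644, 0.323]] [[-121.8, -77.0], [-123.1, 79.9], [-106.9, 136.8], [124.2, 135.6], [138.6, -74.6]]
```

Call:
jog_arm(
  rows=[
    [0.02,0.02,-0.3,0,0,0],
    [0.02,0.02,-0.7,0,0,0],
    [0.02,0.02,-1.1,0,0,0],
    [0.02,0.02,-1.5,0,0,0],
    [0.02,0.02,-1.9,0,0,0],
    [0.02,0.02,-2.2,0,0,0],
    [0.02,0.02,-2.4,0,0,0],
    [0.02,0.02,-2.5,0,0,0],
    [0.02,0.02,-2.56,0,0,0],
    [0.02,0.02,-2.6,0,0,0],
    [0.02,0.02,-2.62,0,0,0],
    [0.02,0.02,-2.62,0,0,0],
  ],
)

```text
clock: 6.3
tcp_pos: [0.4542, 0.2225, 0.0954]
orientation: [0.0, 0.861, 0.508, 0.001]
wrist_force: [-0.5, -0.4, -4.0]
finger_gap: 0.0095
grip_force: 44.5
```

Call:
jog_arm(
  rows=[
    [0,0,-0.03,0,0,0],
    [0,0,-0.06,0,0,0],
    [0,0,-0.08,0,0,0],
    [0,0,-0.08,0,0,0],
  ],
)

```text
clock: 6.63
tcp_pos: [0.454, 0.2225, 0.0919]
orientation: [0.0, 0.861, 0.508, 0.0]
wrist_force: [-1.0, -0.6, -2.2]
finger_gap: 0.0097
grip_force: 44.6
```

Call:
jog_arm(
  rows=[
    [0,0,-0.02,0,0,0],
    [0,0,-0.04,0,0,0],
    [0,0,-0.04,0,0,0],
  ],
)

```text
clock: 6.88
tcp_pos: [0.454, 0.2225, 0.0919]
orientation: [0.0, 0.861, 0.508, 0.001]
wrist_force: [-3.4, -2.0, 10.3]
finger_gap: 0.0096
grip_force: 46.5
```

Call:
jog_arm(
  rows=[
    [0,0,0.02,0,0,0],
    [0,0,0.02,0,0,0],
    [0,0,0.02,0,0,0],
    [0,0,0.02,0,0,0],
    [0,0,0.02,0,0,0],
  ],
  jaw=0.39,
)

```text
clock: 7.3
tcp_pos: [0.4538, 0.2224, 0.0908]
orientation: [0.0, 0.861, 0.508, -0.0]
wrist_force: [-0.4, 1.1, -0.4]
finger_gap: 0.0257
grip_force: 0.0
```

Call:
jog_arm(
  rows=[
    [0,0,0.2,0,0,0],
    [0,0,0.6,0,0,0],
    [0,0,1.2,0,0,0],
    [0,0,1.9,0,0,0],
    [0,0,2.6,0,0,0],
    [0,0,2.7,0,0,0],
    [0.3,-1,2.7,0,0,-1],
    [0.6,-2,2.7,0,0,-2],
    [0.9,-3,2.7,0,0,-3],
    [1.2,-4,2.7,0,0,-4],
    [1.2,-5,2.7,0,0,-5],
    [1.2,-6,2.7,0,0,-6],
  ],
)

```text
clock: 8.3
tcp_pos: [0.502, -0.0196, 0.1989]
orientation: [0.0, 0.977, 0.215, 0.0]
wrist_force: [1.1, -0.9, 0.7]
finger_gap: 0.0261
grip_force: 0.0
```

Call:
jog_arm(
  rows=[
    [0,-1,-0.3,0,0,-0.5],
    [0,-2,-0.7,0,0,-1],
    [0,-3,-1.1,0,0,-1.5],
    [0,-4,-1.5,0,0,-2.12],
    [0,-5,-1.9,0,0,-2.12],
    [0,-5.38,-1.95,0,0,-2.12],
    [0,-5.38,-1.95,0,0,-2.12],
    [0,-5.38,-1.95,0,0,-2.12],
    [0,-5.38,-1.95,0,0,-2.12],
  ],
)

```text
clock: 9.05
tcp_pos: [0.5016, -0.2323, 0.121]
orientation: [-0.0, 0.994, 0.108, -0.0]
wrist_force: [-0.1, 0.9, -0.2]
finger_gap: 0.0262
grip_force: 0.0
```

```bash
cat >> h.py <<'E'
def status():
    s=env.get_state(); print(round(s['clock'],2),np.round(s['tcp_pos'],4),'yaw',round(np.degrees(2*np.arctan2(s['orientation'][2],s['orientation'][1])),1),np.round(s['wrist_force'],1))
def blues(c,z,box):
    im=cv2.cvtColor(c['pixels'],cv2.COLOR_RGB2HSV)
    m=cv2.inRange(im,(100,120,60),(125,255,255)); q=np.zeros_like(m); x0,y0,x1,y1=box; q[y0:y1,x0:x1]=m[y0:y1,x0:x1]
    for k in cv2.findContours(q,cv2.RETR_EXTERNAL,cv2.CHAIN_APPROX_NONE)[0]:
        if cv2.contourArea(k)>800:
            r=cv2.minAreaRect((plane(c,k.reshape(-1,2),z)[:,:2]*1000).astype(np.float32)); print(np.round(r[0],1),np.round(r[1],1),round(r[2],1))
E
python3 - <<'E'
from h import *
status(); c=snap('top','t3.png'); print('placed'); blues(c,.13,(100,150,300,340)); print('mat'); blues(c,.059,(340,175,520,310));
E
```

```text
9.05 [ 0.5016 -0.2323  0.121 ] yaw 12.3 [-0.1  0.9 -0.2]
placed
[454.3 218.7] [167.7  82. ] 61.1
mat
[ 484.3 -126.4] [168.4  82. ] 3.5
[ 502.7 -234.3] [168.   83.3] 12.5
```

View pics/t3.png

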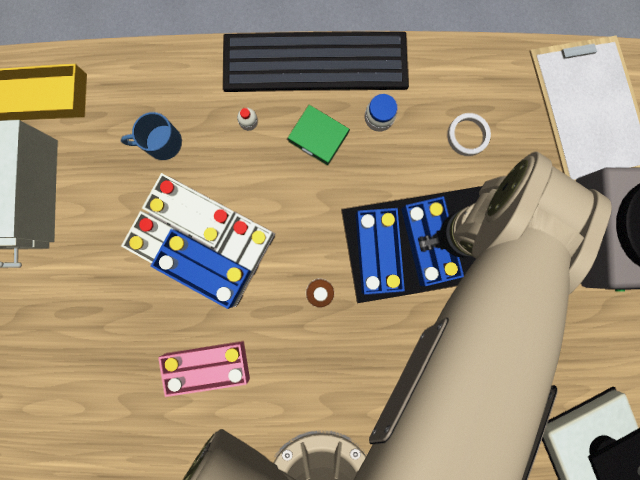

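The first blue tray sits flush at the near-right corner of the white layer, around (201,267), and measures about 2 mm from target. The gripper is above tray 2 at (430,242).

Call:
jog_arm(
  rows=[
    [0.02,-0.04,-0.4,0,0,0],
    [0.02,-0.04,-0.9,0,0,0],
    [0.02,-0.04,-1.4,0,0,0],
    [0.02,-0.04,-1.9,0,0,0],
    [0.02,-0.04,-2.2,0,0,0],
    [0.02,-0.04,-2.4,0,0,0],
    [0.02,-0.04,-2.5,0,0,0],
    [0.02,-0.04,-2.5,0,0,0],
    [0.02,-0.04,-2.5,0,0,0],
  ],
)

```text
clock: 9.85
tcp_pos: [0.5032, -0.2342, 0.0217]
orientation: [0.0, 0.994, 0.108, 0.0]
wrist_force: [-0.2, -0.0, 0.3]
finger_gap: 0.0263
grip_force: 0.0
```

Call:
jog_arm(
  rows=[
    [0,0,0,0,0,0],
    [0,0,0,0,0,0],
    [0,0,0,0,0,0],
    [0,0,0,0,0,0],
    [0,0,0,0,0,0],
    [0,0,0,0,0,0],
  ],
  jaw=1,
)

```text
clock: 10.35
tcp_pos: [0.5034, -0.2345, 0.0221]
orientation: [0.0, 0.994, 0.108, 0.001]
wrist_force: [-0.1, 2.9, 7.4]
finger_gap: 0.0095
grip_force: 45.8
```

Call:
jog_arm(
  rows=[
    [0,0,0.15,0,0,0],
    [0,0,0.4,0,0,0],
    [0,0,0.8,0,0,0],
    [0,0,1.3,0,0,0],
    [0,0,1.8,0,0,0],
    [0,0,2.3,0,0,0],
    [0,0,2.8,0,0,0],
    [0,0,3.3,0,0,0],
    [0,0,3.8,0,0,0],
    [0,0,4.2,0,0,0],
    [0,0,4.4,0,0,0],
    [0,0,4.5,0,0,0],
  ],
)

```text
clock: 11.35
tcp_pos: [0.503, -0.2349, 0.2026]
orientation: [0.001, 0.994, 0.108, 0.001]
wrist_force: [1.0, -0.3, -2.7]
finger_gap: 0.0099
grip_force: 44.5
```

Call:
jog_arm(
  rows=[
    [0.02,0.31,0,0,0,0.24],
    [0.06,0.93,0,0,0,0.73],
    [0.12,1.76,0,0,0,1.4],
    [0.18,2.7,0,0,0,2.1],
    [0.24,3.63,0,0,0,2.84],
    [0.3,4.57,0,0,0,3.57],
    [0.36,5.5,0,0,0,4.3],
    [0.42,6.44,0,0,0,5.03],
    [0.49,7.37,0,0,0,5.77],
    [0.54,8.2,0,0,0,6.4],
    [0.59,8.93,0,0,0,7.0],
    [0.63,9.55,0,0,0,7.47],
  ],
)

```text
clock: 12.35
tcp_pos: [0.5262, 0.1504, 0.1994]
orientation: [-0.001, 0.877, 0.481, -0.001]
wrist_force: [0.3, -0.8, -3.0]
finger_gap: 0.0094
grip_force: 44.4
```

Call:
jog_arm(
  rows=[
    [0.03,0.45,0,0,0,0.35],
    [0.05,0.7,0,0,0,0.55],
    [0.055,0.83,0,0,0,0.65],
    [0.055,0.83,0,0,0,0.65],
    [0.055,0.83,0,0,0,0.65],
    [0.055,0.83,0,0,0,0.65],
    [0.055,0.83,0,0,0,0.65],
  ],
)

```text
clock: 12.93
tcp_pos: [0.5301, 0.1797, 0.2009]
orientation: [0.0, 0.862, 0.507, -0.0]
wrist_force: [0.2, -1.0, -3.0]
finger_gap: 0.01
grip_force: 44.4
```

Run:
```python
from h import *
status()
```

```text
12.93 [0.5301 0.1797 0.2009] yaw 61.0 [ 0.2 -1.  -3. ]
```

Call:
jog_arm(
  rows=[
    [0,0,-0.3,0,0,0],
    [0,0,-0.7,0,0,0],
    [0,0,-1.1,0,0,0],
    [0,0,-1.5,0,0,0],
    [0,0,-1.9,0,0,0],
    [0,0,-2.2,0,0,0],
    [0,0,-2.4,0,0,0],
    [0,0,-2.5,0,0,0],
    [0,0,-2.56,0,0,0],
    [0,0,-2.6,0,0,0],
    [0,0,-2.62,0,0,0],
    [0,0,-2.62,0,0,0],
  ],
)

```text
clock: 13.93
tcp_pos: [0.5304, 0.1808, 0.0967]
orientation: [0.0, 0.861, 0.508, 0.001]
wrist_force: [-0.3, -0.2, -2.3]
finger_gap: 0.0092
grip_force: 44.4
```

Call:
jog_arm(
  rows=[
    [0,0,-0.03,0,0,0],
    [0,0,-0.06,0,0,0],
    [0,0,-0.08,0,0,0],
    [0,0,-0.08,0,0,0],
  ],
)

```text
clock: 14.27
tcp_pos: [0.5302, 0.1809, 0.0931]
orientation: [0.0, 0.861, 0.508, 0.0]
wrist_force: [-0.2, -0.1, -2.5]
finger_gap: 0.0093
grip_force: 44.6
```

Call:
jog_arm(
  rows=[
    [0,0,-0.02,0,0,0],
    [0,0,-0.04,0,0,0],
    [0,0,-0.04,0,0,0],
  ],
)

```text
clock: 14.52
tcp_pos: [0.5302, 0.1809, 0.0931]
orientation: [0.0, 0.861, 0.508, 0.001]
wrist_force: [-3.8, -0.7, 8.4]
finger_gap: 0.0095
grip_force: 46.3
```

Call:
jog_arm(
  rows=[
    [0,0,0.02,0,0,0],
    [0,0,0.02,0,0,0],
    [0,0,0.02,0,0,0],
    [0,0,0.02,0,0,0],
    [0,0,0.02,0,0,0],
  ],
  jaw=0.39,
)

```text
clock: 14.93
tcp_pos: [0.5301, 0.1808, 0.092]
orientation: [0.0, 0.861, 0.508, 0.0]
wrist_force: [-1.2, -0.2, -0.2]
finger_gap: 0.0266
grip_force: 0.0
```

Call:
jog_arm(
  rows=[
    [0,0,0.2,0,0,0],
    [0,0,0.6,0,0,0],
    [0,0,1.2,0,0,0],
    [0,0,1.9,0,0,0],
    [0,0,2.6,0,0,0],
    [0,0,2.7,0,0,0],
    [-0.1,-0.8,2.7,0,0,1],
    [-0.2,-1.6,2.7,0,0,2],
    [-0.3,-2.4,2.7,0,0,3],
    [-0.5,-3.2,2.7,0,0,4],
    [-0.7,-4.0,2.7,0,0,5],
    [-0.9,-4.8,2.7,0,0,6],
  ],
)

```text
clock: 15.93
tcp_pos: [0.4934, -0.0125, 0.2002]
orientation: [0.0, 0.66, 0.751, 0.0]
wrist_force: [0.3, 0.2, 0.2]
finger_gap: 0.0263
grip_force: 0.0
```

Call:
jog_arm(
  rows=[
    [-0.1,-0.6,0,0,0,1.1],
    [-0.15,-1,0,0,0,2.2],
    [-0.2,-1.5,0,0,0,3.3],
    [-0.25,-2,0,0,0,4.4],
    [-0.25,-2.5,0,0,0,5.5],
    [-0.25,-2.85,0,0,0,6.6],
    [-0.25,-2.85,0,0,0,7.7],
    [-0.25,-2.85,0,0,0,8.8],
    [-0.25,-2.85,-0.4,0,0,9.9],
    [-0.25,-2.85,-0.8,0,0,11],
    [-0.25,-2.85,-1.2,0,0,12.1],
    [-0.25,-2.85,-1.6,0,0,13.2],
  ],
)

```text
clock: 16.93
tcp_pos: [0.484, -0.1253, 0.1357]
orientation: [0.0, 0.03, 1.0, -0.0]
wrist_force: [-0.8, 0.0, -0.0]
finger_gap: 0.026
grip_force: 0.0
```

Run:
```python
from h import *
status(); c=snap('top','t4.png'); print('placed'); blues(c,.13,(100,150,300,340)); print('mat'); blues(c,.059,(340,175,520,310));
```

```text
16.93 [ 0.484  -0.1253  0.1357] yaw 176.6 [-0.8  0.  -0. ]
placed
[454.4 218.9] [167.1  82.1] 61.0
[528.6 177.6] [166.9  80. ] 61.2
mat
```

View pics/t4.png

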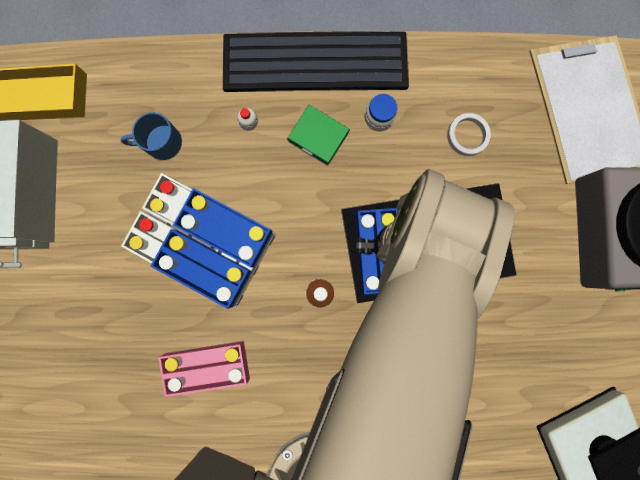

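Both lengthwise trays are side by side and flush at about (197,265) and (228,232). Their measured centres are about 2 mm from target. The gripper is over the last tray at (370,245).

Call:
jog_arm(
  rows=[
    [0,-0.02,-0.2,0,0,0.6],
    [0,-0.02,-0.6,0,0,1.13],
    [0,-0.02,-0.6,0,0,1.13],
    [0,-0.02,-0.9,0,0,1.13],
    [0,-0.02,-1.3,0,0,1.13],
    [0,-0.02,-1.8,0,0,1.13],
    [0,-0.02,-2.3,0,0,1.13],
    [0,-0.02,-2.6,0,0,1.13],
    [0,-0.02,-2.8,0,0,1.13],
    [0,-0.02,-2.86,0,0,1.13],
    [0,-0.02,-2.86,0,0,1.13],
    [0,-0.02,-2.86,0,0,1.13],
  ],
)

```text
clock: 17.98
tcp_pos: [0.4847, -0.1263, 0.0226]
orientation: [0.001, -0.026, 1.0, -0.0]
wrist_force: [0.6, -1.0, 0.6]
finger_gap: 0.026
grip_force: 0.0
```

Call:
jog_arm(
  rows=[
    [0,0,0,0,0,0],
    [0,0,0,0,0,0],
    [0,0,0,0,0,0],
    [0,0,0,0,0,0],
    [0,0,0,0,0,0],
    [0,0,0,0,0,0],
  ],
  jaw=1,
)

```text
clock: 18.48
tcp_pos: [0.4849, -0.1261, 0.0229]
orientation: [0.001, -0.027, 1.0, -0.0]
wrist_force: [-1.0, 2.0, 6.1]
finger_gap: 0.0092
grip_force: 45.8
```

Call:
jog_arm(
  rows=[
    [0,0,0.15,0,0,0],
    [0,0,0.4,0,0,0],
    [0,0,0.8,0,0,0],
    [0,0,1.3,0,0,0],
    [0,0,1.8,0,0,0],
    [0,0,2.3,0,0,0],
    [0,0,2.8,0,0,0],
    [0,0,3.3,0,0,0],
    [0,0,3.8,0,0,0],
    [0,0,4.3,0,0,0],
    [0,0,4.7,0,0,0],
    [0,0,5.0,0,0,0],
  ],
)

```text
clock: 19.48
tcp_pos: [0.4839, -0.1261, 0.2239]
orientation: [0.001, -0.027, 1.0, -0.0]
wrist_force: [0.3, -0.9, -4.0]
finger_gap: 0.0095
grip_force: 44.2
```

Run:
```python
from h import *
status()
```

```text
19.48 [ 0.4839 -0.1261  0.2239] yaw 183.0 [ 0.3 -0.9 -4. ]
```

Call:
jog_arm(
  rows=[
    [0.05,0.33,0,0,0,-0.16],
    [0.16,0.99,0,0,0,-0.48],
    [0.3,1.87,0,0,0,-0.9],
    [0.43,2.75,0,0,0,-1.33],
    [0.57,3.64,0,0,0,-1.76],
    [0.71,4.52,0,0,0,-2.18],
    [0.85,5.4,0,0,0,-2.6],
    [0.99,6.28,0,0,0,-3.04],
    [1.13,7.16,0,0,0,-3.46],
    [1.27,8.04,0,0,0,-3.9],
    [1.39,8.8,0,0,0,-4.26],
    [1.5,9.5,0,0,0,-4.6],
  ],
)

```text
clock: 20.48
tcp_pos: [0.5434, 0.2559, 0.2219]
orientation: [-0.0, 0.213, 0.977, -0.0]
wrist_force: [-0.2, 0.2, -3.3]
finger_gap: 0.0097
grip_force: 44.4
```

Call:
jog_arm(
  rows=[
    [0.1,0.6,0,0,0,-0.3],
    [0.17,1.1,0,0,0,-0.5],
    [0.22,1.4,0,0,0,-0.65],
    [0.24,1.52,0,0,0,-0.73],
    [0.24,1.52,0,0,0,-0.73],
    [0.24,1.52,0,0,0,-0.73],
    [0.24,1.52,0,0,0,-0.73],
    [0.24,1.52,0,0,0,-0.73],
  ],
)

```text
clock: 21.15
tcp_pos: [0.5535, 0.3137, 0.2219]
orientation: [-0.0, 0.25, 0.968, -0.0]
wrist_force: [0.4, -1.1, -2.6]
finger_gap: 0.0098
grip_force: 44.4
```

Run:
```python
from h import *
status()
```

```text
21.15 [0.5535 0.3137 0.2219] yaw 151.0 [ 0.4 -1.1 -2.6]
```

Call:
jog_arm(
  rows=[
    [0,0.02,-0.4,0,0,0],
    [0,0.02,-0.9,0,0,0],
    [0,0.02,-1.4,0,0,0],
    [0,0.02,-1.9,0,0,0],
    [0,0.02,-2.3,0,0,0],
    [0,0.02,-2.6,0,0,0],
    [0,0.02,-2.8,0,0,0],
    [0,0.02,-2.95,0,0,0],
    [0,0.02,-3.05,0,0,0],
    [0,0.02,-3.1,0,0,0],
    [0,0.02,-3.13,0,0,0],
    [0,0.02,-3.13,0,0,0],
  ],
)

```text
clock: 22.15
tcp_pos: [0.5539, 0.3157, 0.097]
orientation: [0.0, 0.25, 0.968, 0.0]
wrist_force: [-0.3, -0.5, -3.8]
finger_gap: 0.0091
grip_force: 44.4
```

Call:
jog_arm(
  rows=[
    [0,0,-0.03,0,0,0],
    [0,0,-0.06,0,0,0],
    [0,0,-0.06,0,0,0],
    [0,0,-0.06,0,0,0],
  ],
)

```text
clock: 22.48
tcp_pos: [0.5536, 0.3156, 0.0942]
orientation: [0.0, 0.25, 0.968, 0.0]
wrist_force: [0.8, 0.7, -3.8]
finger_gap: 0.0093
grip_force: 44.4
```

Call:
jog_arm(
  rows=[
    [0,0,-0.02,0,0,0],
    [0,0,-0.04,0,0,0],
    [0,0,-0.05,0,0,0],
    [0,0,-0.05,0,0,0],
  ],
)

```text
clock: 22.82
tcp_pos: [0.5537, 0.3157, 0.0939]
orientation: [0.001, 0.25, 0.968, 0.0]
wrist_force: [-3.2, -0.8, 6.8]
finger_gap: 0.0094
grip_force: 45.9
```

Call:
jog_arm(
  rows=[
    [0,0,0.02,0,0,0],
    [0,0,0.02,0,0,0],
    [0,0,0.02,0,0,0],
    [0,0,0.02,0,0,0],
    [0,0,0.02,0,0,0],
  ],
  jaw=0.39,
)

```text
clock: 23.23
tcp_pos: [0.5537, 0.3156, 0.0928]
orientation: [0.0, 0.25, 0.968, 0.0]
wrist_force: [0.4, -0.3, 0.4]
finger_gap: 0.0261
grip_force: 0.0
```

Call:
jog_arm(
  rows=[
    [0,0,0.2,0,0,0],
    [0,0,0.6,0,0,0],
    [0,0,1.2,0,0,0],
    [0,0,1.9,0,0,0],
    [0,0,2.6,0,0,0],
    [0,0,3,0,0,0],
    [-0.2,-1,3,0,0,0],
    [-0.4,-2,3,0,0,0],
    [-0.6,-3,3,0,0,0],
    [-0.8,-4,3,0,0,0],
    [-1,-5,3,0,0,0],
    [-1.2,-6,3,0,0,0],
  ],
)

```text
clock: 24.23
tcp_pos: [0.505, 0.074, 0.2136]
orientation: [0.001, 0.249, 0.968, 0.0]
wrist_force: [0.7, -0.6, 0.8]
finger_gap: 0.026
grip_force: 0.0
```

Call:
jog_arm(
  rows=[
    [0,-1,0,0,0,0],
    [0,-2,0,0,0,0],
    [0,-3,0,0,0,0],
    [0,-4,0,0,0,0],
    [0,-5,0,0,0,0],
    [0,-6,0,0,0,0],
    [0,-6,0,0,0,0],
    [0,-6,0,0,0,0],
    [0,-6,0,0,0,0],
  ],
)

```text
clock: 24.98
tcp_pos: [0.5054, -0.1643, 0.2132]
orientation: [-0.0, 0.25, 0.968, 0.0]
wrist_force: [0.5, 0.2, 0.0]
finger_gap: 0.0261
grip_force: 0.0
```

Run:
```python
from h import *
status(); c=snap('top'); d=snap('side'); print('placed'); blues(c,.13,(100,150,300,340))
b=lambda x,a:cv2.cvtColor(cv2.resize(x['pixels'][a[1]:a[3],a[0]:a[2]],(400,400)),cv2.COLOR_RGB2BGR)
cv2.imwrite('pics/f.png',np.hstack([b(c,(100,150,300,350)),b(d,(140,200,340,400))]))
```

```text
24.98 [ 0.5054 -0.1643  0.2132] yaw 151.0 [0.5 0.2 0. ]
placed
[454.2 218.6] [172.8  82. ] 61.1
[511.  235.3] [256.9 166.4] 61.2
```

View pics/f.png

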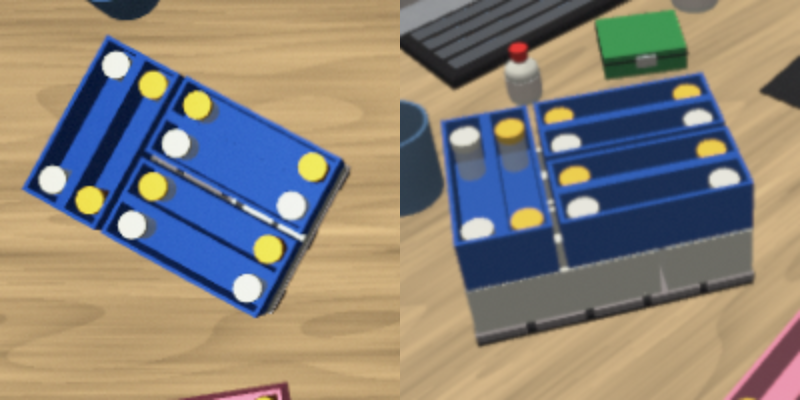

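The final views show all three blue trays flat, close together and flush with the white layer; nothing else has moved. Handing in.

```bash
python3 -c "
from workcell import env
print(env.hand_in())"
```

```text
the job is handed in; nothing more can be done
None
```

The three blue trays are on the white layer in the interlocking pattern: two lengthwise over the crosswise white tray, one crosswise over the other end. In the final images they are flat and flush. I handed the job in at about 25 s, with the gripper clear; no verdict was returned.

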